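Wedge a row of plaster moulds tight in the casting frame

TASK

Get the plaster moulds ready for casting: close the four mould halves up against the square end stop of the casting frame with the pressure board standing upright against the last of them, then slide the wedge, thin end first, into the gap left between the board and the slanted stop and push on its thick end until the whole row is clamped tight and stays tight when you let go. Keep the plaster upright in the frame and leave the pots, jar and brush on the bench where they are.

Things in the scene. Friction and masses are not known exactly. Their poses are not given: they have to be found in the camera images.
- frame: casting frame fixed on the bench. Origin on the bench under the row's centre line; x along the row to the square end stop, y across it to the open side where the wedge goes in, z up. In these axes, mm: plywood base board x -120 to 180, y -95 to 185, top (the floor) at z 18; low fence on the row's closed side, inner face y -75, x -32 to 140, top z 53. The row's closed length is 144 of plaster + 28 of board
- end_stop (a point): mid-brown square end stop of the frame: foot of its inner face, in the middle, at x 140, y 0, z 18 mm of the frame; frame's axes. The stop reaches y -75 to 75, x 140 to 170, top at z 78. With the row closed up the last half's near face is at frame x = -4, and the near face of a board standing against it at x = -32
- slant_stop (a point): mid-brown slanted stop of the frame: foot of its face, in the middle, at x -68.3, y 0, z 18 mm of the frame; frame's axes. It reaches y -75 to 75, back at x -112, top at z 78. Its face looks to +x, slanted 1 in 6: x = -60 - (y + 50)/6, so the gap narrows towards -y
- frame_mouth (a point): mouth of the wedge gap, on the base board's top at x -56, y 75, z 18 mm of the frame; frame's axes. With row and board closed up the wedge binds when its centre is near frame x -53, y 30, its long axis along y, thin end to -y, thick end still 35 mm outside the mouth; there it stops dead (within about 2 mm)
- half1: white plaster mould half, 0.34 kg, nearest the square end stop: 36 mm thick (x), 140 long (y, across the row), 64 high, standing in the frame; origin at the centre of its underside. The four stand 1 to 7 mm apart, slightly askew; the whole row slides at about 7 to 10 N; push low (under 30 mm above its foot) and near its middle, or it may tip or turn
- half2: second plaster half from the square end stop; same sizes and origin
- half3: third plaster half from the square end stop; same sizes and origin
- half4: last plaster half, nearest the slanted stop; same sizes and origin. Closed up, its origin is at frame x = 14 mm. Before that, 40 to 50 mm are free between it and the slanted stop at the row's centre line
- board_grip (a point): centre of the grip tab of the pressure board, green-painted wood, standing on edge on the bench: 28 mm thick (x), 140 long (y), 64 high (z up), and in the middle of its top edge a tab 28 thick, 70 long (y), 42 high (total height 106); 0.17 kg. The point is 86 mm above its underside, 22 above the board's shoulders. Either face may go to the plaster
- wedge_mid (a point): centre of the dark wooden wedge lying on the bench: 160 mm long (x, thin end at +x), 44 high (z up), 0.19 kg; point 22 mm above its underside. Its +y face, at y 20.7, is square to the ends and goes to the board; its -y face tapers 1 in 6: width 28 at the thin end, 41.3 at mid-length, 54.7 at the thick end. Friction (about 0.6) holds it where driven; a 10 to 25 N push clamps the row
- bowl: buff bisque bowl, 104 mm wide, 48 mm high; a bystander, to be left alone; origin at the centre of its underside
- cup: cream mug, 76 mm wide, 60 mm high; a bystander, to be left alone; origin at the centre of its underside
- pinchpot: small red-brown bowl, 80 mm wide, 42 mm high; a bystander, to be left alone; origin at the centre of its underside
- jar: amber glass jar with white cap, 64 mm wide, 78 mm high; a bystander, to be left alone; origin at the centre of its underside
- brush: brush lying on the bench, about 170 mm long; a bystander, to be left alone; origin at the centre of its underside (of its length)
There are look-alikes about, which are no part of the job. What is shaped like the half1 but green or yellow is not meant.

How it is judged:
By the outcome, as a careful person would: the job done as asked, in the order asked, and still so for the second after the job is handed in, with the robot touching nothing.
It also fails if it takes over 72 s, if anything falls off the work surface, if the arm or the gripper's body presses on something with over 40 N, if the wrist force passes 120 N, or if a joint passes its speed limit or range.

ROBOT

A 7-joint arm with a two-finger parallel gripper is mounted at the origin on the work surface. World frame = base frame: x ahead of the robot, y to its left, z up, the work surface at z = 0. Lengths are in m, angles in degrees, forces in N, time in s.
With the tool pointing down it reaches from about 0.35 to 0.9 m from the base axis. Payload 8.1 kg.
Tool frame: the origin (TCP) lies midway between the tips of the shut fingers; the grasp point (between the pads) lies 19 mm behind it (env.tcp_to_grasp is the x of the grasp point in the tool frame, in m); x points along the fingers, z is the direction in which the jaws open and shut, and the axes are right-handed (so a half turn about x gives the same grasp; the last joint's range is limited). The gripper opens to 92 mm and grips with 3 to 60 N. Pads are 19 mm wide; open, the fingers measure 130 mm over their backs; the gripper's body (75 mm by 190 mm) begins 47 mm behind the grasp point.
Start: joints at [62.189, 24.895, 1.432, 90.138, -0.665, 64.973, -4.303], TCP at [0.233, -0.58, 0.227] pointing down, gripper open.
Joint ranges: [-149.89, 149.89], [-25.12, 119.58], [-72.63, 75.52], [4.76, 147.25], [-75.54, 255.54], [6.69, 114.76], [-157.13, 157.13]. Speed limits (degrees/s): [127.2, 127.2, 172.46, 172.46, 180, 180, 180].

INTERFACE

Orientations are given as a 3x3 rotation matrix whose columns are the frame's x, y, z axes.
In Python, from workcell import env, eyes gives the robot as it stands.
- The arm moves only by the shell command python3 -m handwheel 'ROWS' [OPENING] [FORCE]. ROWS is JSON, a list of rows, each a list of 2 entries, a list of its own where there are three numbers: the shift along the tool's x, y, z in mm, then the turn about the tool's x in degrees. In form: [[[dx, dy, dz], spin], ...]. A call has 1 to 5 rows; each row shifts and turns the commanded pose from where the row before left it, along the tool's axes as they then stand; what a row does not reach is not made up. A row lasts 1/8 s, in which the tool goes at most 62.5 mm and 10.7 degrees, less where a joint would pass 70% of its speed; a pose out of reach is approached as far as the arm can. A call is refused whole if a number of a shift passes 62.5 or a number of a turn 10.7, either way. A call with a gripper value outside its range is refused whole. OPENING is the closure in counts, from 0 (fully open) to 255 (shut), set as the call begins (- or left out, the last holds). The fingers move at their own pace and stop on an object; FORCE is the grip in N (left out, the last holds). Time passes only in rows, so rows that do not move let the fingers close. It gives the time, the measured TCP pose, the force and the opening at its end, in the units of the state.
- env.state(): the state, without advancing time (a new reading comes with each control period).
- eyes.snapshot(name): name is "scene" or "top" or "wrist"; returns the picture (384x512x3 uint8, red, green, blue); there is no depth.
- eyes.camera_info(name): a dict with "vfov" (degrees; the focal length in pixels is half the picture's height over the tangent of half this angle, whatever the lens; pixels are square), "cx", "cy" (the principal point, pixels), "rvec" (rotation vector, rad) and "tvec" (3), from world to camera coordinates, as OpenCV has them; the wrist camera has in their place "mount" (4x4, takes a point from camera to tool coordinates, whose origin is the TCP and whose axes are the tool frame's). Camera axes: x right, y down, z forward; pixel columns grow to the right and rows downward; lengths in m; the calibration is good to about 2 mm. A picture is of the moment at which its call begins: read the wrist's pose just before it. camera_info takes no time and is no camera call.
- env.hand_in(): hands the job in, once; it reports no verdict.
The state is a dict: "time_s": time; "joint_pos": joint angles; "qvel": joint speeds; "tau": joint torques, N m; "tcp_pos": TCP position; "tcp_rot": TCP orientation; "force": force on the tool from outside, world axes, zero at the start; "moment": the same for the moment, N m; "opening": finger opening in m.
Only numpy, scipy, OpenCV 4.12 (cv2) and the standard library are available. Lean on these libraries where they do the work, as an engineer would, in place of code of your own. Each camera call takes 0.05 s, during which the arm holds its last target.

## Working session

There is one attempt and no reset: what is moved stays moved. The work goes in short steps, Python scripts to look and compute and a shell command to move; the robot and the scene stay as the last step left them, time stands still between calls to the robot, and variables do not carry over. Pictures are saved under pics/ and viewed, and the job is handed in when it is done.

```bash
ls; mkdir -p pics; python3 - <<'E'
from workcell import env, eyes
import cv2,numpy as np
print(env.state()); print(env.tcp_to_grasp)
for n in ["scene","top","wrist"]:
    print(n,eyes.camera_info(n))
    im=eyes.snapshot(n); cv2.imwrite(f"pics/a_{n}.png",im[:,:,::-1])
E
```

```text
pics
{'time_s': 0.0, 'joint_pos': array([62.18882659, 24.93498024,  1.43210466, 90.18997179, -0.66420955,
       64.97209739, -4.30167257]), 'qvel': array([-0.04637302, -0.05825504, -0.00501172,  0.02612783,  0.08568689,
       -0.06463168,  0.00945888]), 'tau': array([-2.41661357e-03, -6.67871332e+01,  9.84374397e-01, -3.14466691e+01,
       -6.06281147e-02,  4.27198922e-02,  1.43541374e-04]), 'tcp_pos': array([ 0.23318911, -0.57931784,  0.2259553 ]), 'tcp_rot': array([[-7.20456731e-04,  9.27647976e-01,  3.73455103e-01],
       [ 1.37115643e-03,  3.73455765e-01, -9.27646976e-01],
       [-9.99998800e-01, -1.56264141e-04, -1.54100921e-03]]), 'force': array([-0.21129093,  0.08026263, -0.29910486]), 'moment': array([-0.01462309, -0.00023316,  0.01565019]), 'opening': 0.09185065387395201}
-0.0188
scene {'vfov': 45.26569024429919, 'cx': 252.3214985657101, 'cy': 189.41545563124242, 'rvec': array([ 1.37088693,  1.99953548, -0.97497171]), 'tvec': array([ 0.19586373, -0.18018933,  1.93007296])}
top {'vfov': 45.96230549006717, 'cx': 250.3277560178643, 'cy': 189.52188986411446, 'rvec': array([ 2.13811727, -2.19424707,  0.09267882]), 'tvec': array([-0.04673033,  0.45111244,  1.3539756 ])}
wrist {'vfov': 60.74777630916828, 'cx': 254.47901936938666, 'cy': 189.54604399241373, 'mount': array([[-5.93643552e-04, -2.76861029e-01,  9.60909787e-01,
        -1.58146930e-01],
       [-9.32502911e-04, -9.60909385e-01, -2.76861489e-01,
         7.48353141e-02],
       [ 9.99999389e-01, -1.06040821e-03,  3.12263945e-04,
         1.78881361e-04],
       [ 0.00000000e+00,  0.00000000e+00,  0.00000000e+00,
         1.00000000e+00]])}
```

View pics/a_scene.png

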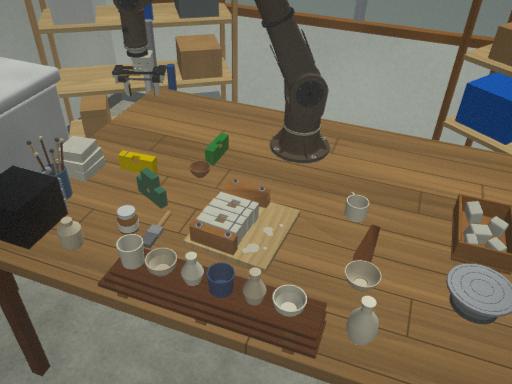

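View pics/a_top.png

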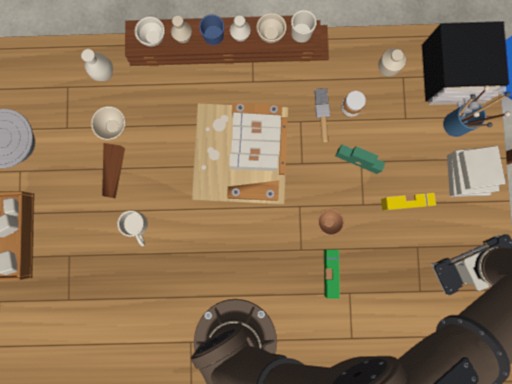

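View pics/a_wrist.png

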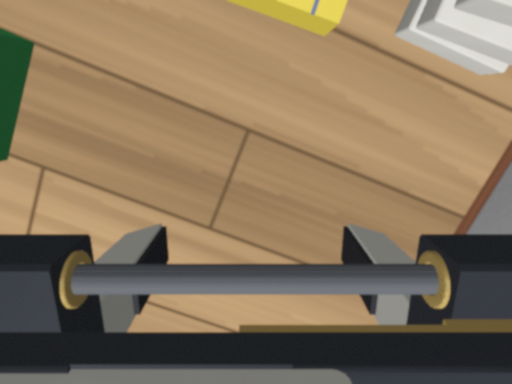

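```bash
python3 - <<'E'
import cv2,numpy as np
s=cv2.imread('pics/a_scene.png');t=cv2.imread('pics/a_top.png')
c=cv2.resize(s[120:220,100:250],None,fx=5,fy=5,interpolation=cv2.INTER_CUBIC);cv2.imwrite('pics/b1.png',c[:500,:750])
c=cv2.resize(t[90:310,290:450],None,fx=2.7,fy=2.7,interpolation=cv2.INTER_CUBIC);cv2.imwrite('pics/b2.png',c)
c=cv2.resize(t[90:215,85:300],None,fx=3.7,fy=3.7,interpolation=cv2.INTER_CUBIC);cv2.imwrite('pics/b3.png',c)
E
```

```text
(no output)
```

View pics/b1.png

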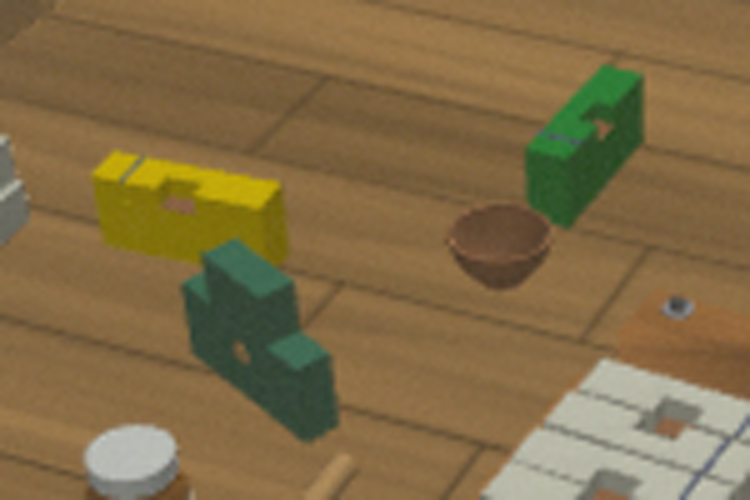

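View pics/b2.png

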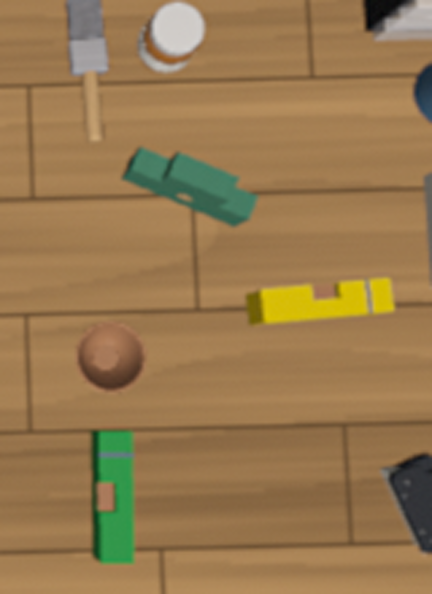

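View pics/b3.png

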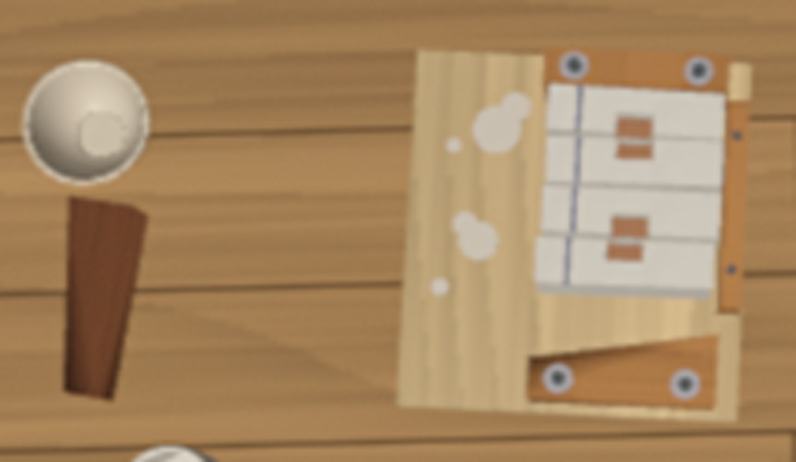

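```bash
cat > h.py <<'E'
import cv2,numpy as np
from workcell import env,eyes
def cam(n,st=None):
    i=eyes.camera_info(n); f=192/np.tan(np.radians(i['vfov']/2))
    if 'mount' in i:
        st=st or env.state(); T=np.eye(4);T[:3,:3]=st['tcp_rot'];T[:3,3]=st['tcp_pos'];M=T@i['mount']
        R=M[:3,:3];c=M[:3,3]
    else:
        R=cv2.Rodrigues(i['rvec'])[0].T; c=-R@i['tvec']
    return f,i['cx'],i['cy'],R,c
def ray(C,px,z):
    f,cx,cy,R,c=C; px=np.atleast_2d(px).astype(float)
    d=np.c_[(px[:,0]-cx)/f,(px[:,1]-cy)/f,np.ones(len(px))]@R.T
    return c+d*((z-c[2])/d[:,2])[:,None]
def proj(C,P):
    f,cx,cy,R,c=C; p=(np.atleast_2d(P)-c)@R
    return np.c_[f*p[:,0]/p[:,2]+cx,f*p[:,1]/p[:,2]+cy]
def rigid2(a,b):
    "b=R a+t"
    a=np.array(a,float);b=np.array(b,float)[:,:2];ma,mb=a.mean(0),b.mean(0)
    H=(a-ma).T@(b-mb);th=np.arctan2(H[0,1]-H[1,0],H[0,0]+H[1,1])
    R=np.array([[np.cos(th),-np.sin(th)],[np.sin(th),np.cos(th)]])
    t=mb-R@ma; return th,t,np.linalg.norm(b-(a@R.T+t),axis=1)
E
python3 - <<'E'
from h import *
C=cam('top'); o=np.array([85,90]);s=3.7
u=lambda *p:(np.array(p)+.5)/s+o-.5
px=u((415,50),(752,63),(397,405),(738,420))
m=np.array([[180,185],[180,-95],[-120,185],[-120,-95]])/1000
P=ray(C,px,.018);print(P.round(4)); th,t,e=rigid2(m,P);print(np.degrees(th),t,e*1000)
print('wedge',ray(C,u((70,197),(147,213),(113,400),(65,391)),.044).round(4))
o=np.array([290,90]);s=2.7
print('board shoulder/tab',ray(C,u((178,153),(240,182)),.106).round(4),ray(C,u((140,148),(256,203)),.064).round(4))
g=cam('top')
print('base px',proj(C,[0,0,0]), 'cup',ray(C,[[130,224]],.06))
E
```

```text
[[ 0.7241  0.1011  0.018 ]
 [ 0.7048 -0.1812  0.018 ]
 [ 0.4255  0.1201  0.018 ]
 [ 0.4058 -0.1597  0.018 ]]
-3.916369824226062 [ 0.53208157 -0.07275961] [1.64075884 1.39772111 0.55152055 0.40555872]
wedge [[0.6014 0.3825 0.044 ]
 [0.5863 0.3192 0.044 ]
 [0.4336 0.3466 0.044 ]
 [0.4419 0.3856 0.044 ]]
board shoulder/tab [[ 0.5579 -0.3644  0.106 ]
 [ 0.525  -0.4283  0.106 ]] [[ 0.5725 -0.3326  0.064 ]
 [ 0.5081 -0.4562  0.064 ]]
base px [[234.70222885 340.36330222]] cup [[0.35355035 0.2975713  0.06      ]]
```

Candidates for the board: dark teal piece with a raised tab at top px (360,158), bright green at (333,273), yellow at (410,201). Only the teal one has the tab; the other two are half-shaped look-alikes, confirmed in the crops. The wedge is at (113,171), with its thin end toward the robot; the plaster row is at (255,142).

Frame: origin about (0.532, -0.073), yaw -3.9°. I'll move over the gap next.

```bash
python3 -m handwheel '[[[0,35,-33],0],[[0,35,-33],0],[[0,35,-33],0],[[0,35,-33],0],[[0,35,-33],0]]' 255; python3 -m handwheel '[[[0,35,-33],0],[[0,35,-33],0],[[0,35,-33],0],[[0,35,-33],0],[[0,35,-32],0]]'; python3 -m handwheel '[[[0,30,-27],0],[[0,30,-27],0],[[0,0,0],8.6],[[0,0,0],8.6],[[0,0,0],8.6]]'
```

```text
time_s: 0.78
tcp_pos: [0.3345, -0.3598, 0.2267]
tcp_rot: [[-0.0, 0.928, 0.373], [0.0, 0.373, -0.928], [-1.0, -0.0, -0.0]]
force: [0.2, -0.5, 0.5]
opening: 0.0462
time_s: 1.4
tcp_pos: [0.4356, -0.1424, 0.2267]
tcp_rot: [[0.0, 0.928, 0.373], [-0.0, 0.373, -0.928], [-1.0, -0.0, 0.0]]
force: [0.3, -0.6, -0.0]
opening: 0.0008
time_s: 2.02
tcp_pos: [0.4706, -0.0713, 0.2265]
tcp_rot: [[-0.001, 0.997, -0.072], [-0.0, -0.072, -0.997], [-1.0, -0.001, 0.0]]
force: [-0.0, -0.2, 0.5]
opening: 0.0001
```

```bash
cat > snap.py <<'E'
import sys,pickle
from h import *
st=env.state(); im=eyes.snapshot('wrist'); n=sys.argv[1]
cv2.imwrite(f'pics/{n}.png',im[:,:,::-1]); pickle.dump((cam('wrist',st),st),open(f'pics/{n}.pkl','wb'))
cv2.imwrite(f'pics/{n}_v.png',cv2.resize(im[:,:,::-1],(768,576),interpolation=cv2.INTER_CUBIC))
E
python3 snap.py c1
```

```text
(no output)
```

View pics/c1_v.png

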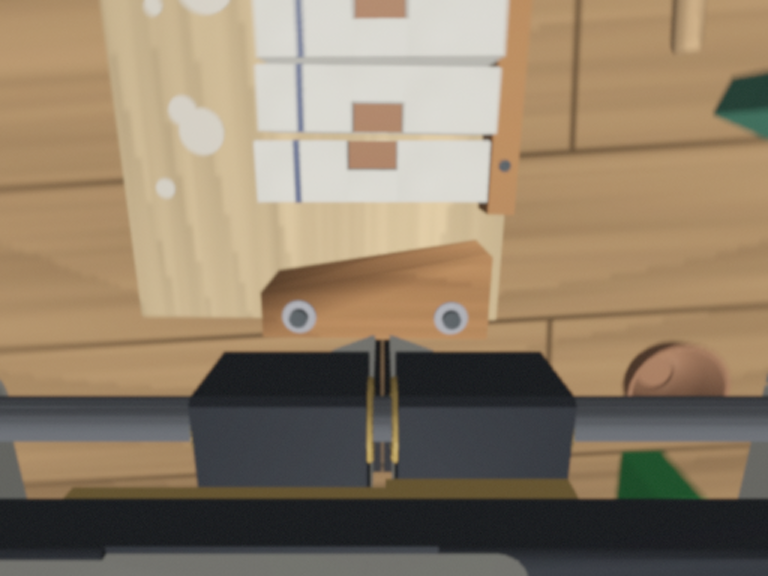

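```bash
cat > fr.py <<'E'
import numpy as np
E
python3 - <<'E'
from h import *
import pickle
C,st=pickle.load(open('pics/c1.pkl','rb'))
u=lambda *p:(np.array(p,float)+.5)/1.5-.5
B=ray(C,u((143,317),(496,320)),.018)
S=ray(C,u((263,338),(488,338)),.078)
m=np.array([[-120,185],[-120,-95],[-112,75],[-112,-75]])/1000
P=np.r_[B,S];print(P.round(4))
th,t,e=rigid2(m,P);print(np.degrees(th),t.round(4),(e*1000).round(1))
th,t,e=rigid2(m[:2],P[:2]);print(np.degrees(th),t.round(4),(e*1000).round(1))
R=np.array([[np.cos(th),-np.sin(th)],[np.sin(th),np.cos(th)]])
for n,p,z in [('half4 near top',[(257,201),(489,203)],.082),('half4 far',[(254,141),(492,138)],.082),('half3 near',[(256,131),(496,135)],.082),('fence',[(490,213),(515,214)],.053),('fence in',[(512,0)],.053),('stop tip',[(475,241),(279,271)],.078)]:
    q=ray(C,u(*p),z)[:,:2];print(n,((q-t)@R*1000).round(1).tolist())
E
```

```text
[[ 0.4271  0.1213  0.018 ]
 [ 0.4041 -0.1573  0.018 ]
 [ 0.4258  0.0118  0.078 ]
 [ 0.4147 -0.1387  0.078 ]]
-4.591075891724747 [ 0.5318 -0.0724] [0.3 0.5 0.6 0.8]
-4.723004468528558 [ 0.5315 -0.0727] [0.2 0.2]
half4 near top [[-20.7, 73.0], [-20.6, -68.8]]
half4 far [[14.5, 72.6], [17.5, -68.0]]
half3 near [[20.2, 71.1], [19.2, -70.2]]
fence [[-30.6, -76.3], [-31.1, -93.2]]
fence in [[97.5, -80.6]]
stop tip [[-45.0, -62.5], [-65.8, 62.5]]
```

```bash
python3 -m handwheel '[[[0,16,-3],0.3],[[50,0,0],0],[[50,0,0],0],[[50,0,0],0]]'; python3 -m handwheel '[[[40,0,0],0],[[6,0,0],0],[[0,0,0],0]]'
```

```text
time_s: 2.58
tcp_pos: [0.4882, -0.0693, 0.0753]
tcp_rot: [[0.001, 0.998, -0.069], [0.0, -0.069, -0.998], [-1.0, 0.001, -0.0]]
force: [0.9, -0.2, -0.8]
opening: 0.0002
time_s: 2.95
tcp_pos: [0.4878, -0.0693, 0.0311]
tcp_rot: [[0.0, 0.997, -0.071], [0.0, -0.071, -0.997], [-1.0, 0.0, -0.0]]
force: [0.6, -0.1, -0.0]
opening: 0.0002
```

```bash
python3 -m handwheel '[[[0,8,0],0],[[0,4,0],0],[[0,3,0],0],[[0,3,0],0]]'; python3 -m handwheel '[[[0,3,0],0],[[0,3,0],0]]';  python3 -m handwheel '[[[0,2,0],0]]'; python3 -m handwheel '[[[0,2,0],0]]'
```

```text
time_s: 3.45
tcp_pos: [0.5047, -0.0708, 0.0309]
tcp_rot: [[-0.0, 0.997, -0.073], [-0.0, -0.073, -0.997], [-1.0, -0.0, 0.0]]
force: [-2.5, 0.6, 2.0]
opening: 0.0001
time_s: 3.7
tcp_pos: [0.5101, -0.0713, 0.0306]
tcp_rot: [[-0.002, 0.997, -0.073], [-0.0, -0.073, -0.997], [-1.0, -0.002, 0.0]]
force: [-6.1, -0.4, 4.8]
opening: 0.0002
time_s: 3.82
tcp_pos: [0.5116, -0.0713, 0.0305]
tcp_rot: [[-0.002, 0.997, -0.073], [-0.0, -0.073, -0.997], [-1.0, -0.002, 0.0]]
force: [-7.3, 0.1, 5.1]
opening: 0.0004
time_s: 3.95
tcp_pos: [0.5133, -0.0714, 0.0304]
tcp_rot: [[-0.003, 0.997, -0.073], [-0.0, -0.073, -0.997], [-1.0, -0.003, 0.0]]
force: [-9.1, 1.0, 6.8]
opening: 0.0004
```

```bash
python3 -m handwheel '[[[0,2,0],0]]'; python3 -m handwheel '[[[0,2,0],0]]'; python3 -m handwheel '[[[0,2,0],0]]'; python3 snap.py c2; python3 - <<'E'
from h import *
cv2.imwrite('pics/c2t.png',cv2.resize(eyes.snapshot('top')[90:215,170:300,::-1],None,fx=4.5,fy=4.5,interpolation=cv2.INTER_CUBIC))
cv2.imwrite('pics/c2s.png',cv2.resize(eyes.snapshot('scene')[150:270,170:310,::-1],None,fx=4.5,fy=4.5,interpolation=cv2.INTER_CUBIC))
E
```

```text
time_s: 4.08
tcp_pos: [0.5149, -0.0716, 0.0304]
tcp_rot: [[-0.004, 0.997, -0.073], [-0.0, -0.073, -0.997], [-1.0, -0.004, 0.0]]
force: [-10.6, 0.7, 8.2]
opening: 0.0006
time_s: 4.2
tcp_pos: [0.5165, -0.0718, 0.0303]
tcp_rot: [[-0.004, 0.997, -0.073], [-0.0, -0.073, -0.997], [-1.0, -0.004, 0.0]]
force: [-11.7, 0.4, 7.1]
opening: 0.0007
time_s: 4.32
tcp_pos: [0.5166, -0.0719, 0.03]
tcp_rot: [[-0.008, 0.997, -0.073], [-0.0, -0.073, -0.997], [-1.0, -0.008, 0.001]]
force: [-19.6, 1.9, 12.7]
opening: 0.0002
```

View pics/c2s.png

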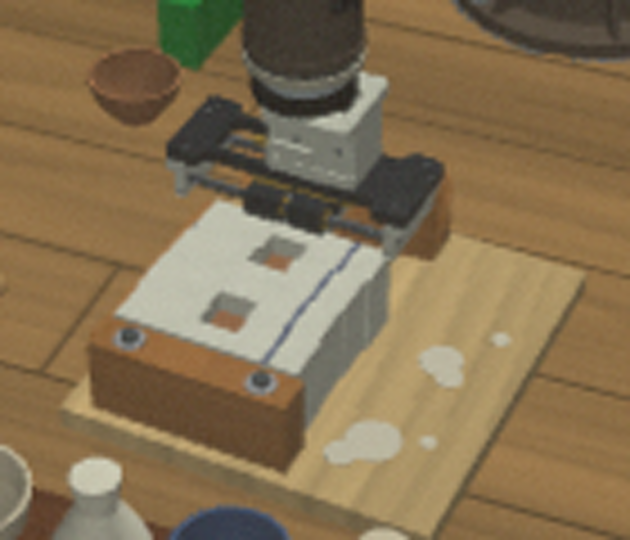

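View pics/c2_v.png

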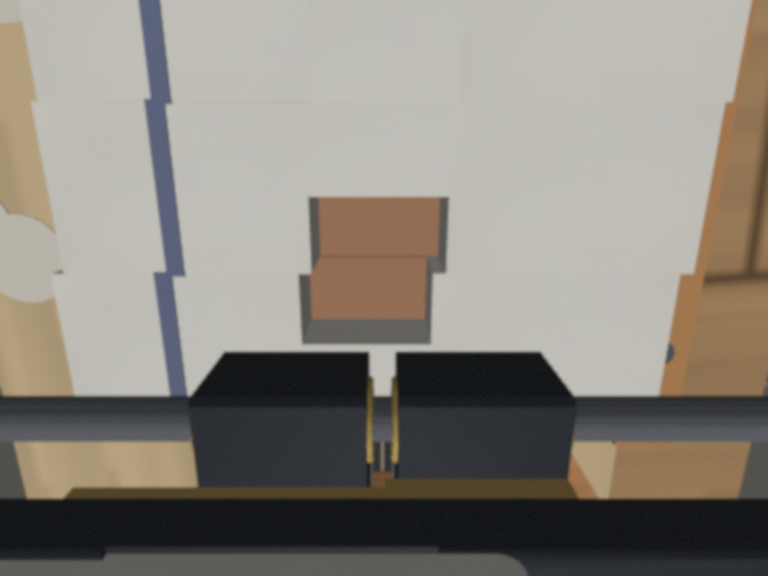

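```bash
python3 -m handwheel '[[[0,-8,0],0],[[0,-6,0],0],[[-50,0,0],0],[[-50,0,0],0],[[-50,0,0],0]]'; python3 -m handwheel '[[[-45,0,0],0],[[0,6,50],0],[[0,6,50],0],[[0,6,50],0],[[0,6,50],0]]' 0; python3 -m handwheel '[[[0,2,50],0],[[0,2,50],0],[[0,2,50],0],[[0,2,48],0],[[0,0,0],-10]]';python3 -m handwheel '[[[0,0,0],-10],[[0,0,0],-10],[[0,0,0],-10],[[0,0,0],-10],[[0,0,0],-10]]'; python3 -m handwheel '[[[0,0,0],-7],[[0,0,0],0]]'; python3 snap.py d1
```

```text
time_s: 5.1
tcp_pos: [0.5072, -0.0709, 0.1825]
tcp_rot: [[0.001, 0.997, -0.073], [-0.0, -0.073, -0.997], [-1.0, 0.001, -0.0]]
force: [1.7, -0.5, -1.1]
opening: 0.0007
time_s: 5.72
tcp_pos: [0.5166, -0.2739, 0.226]
tcp_rot: [[0.001, 0.997, -0.073], [-0.001, -0.073, -0.997], [-1.0, 0.001, 0.001]]
force: [0.1, 0.2, -0.1]
opening: 0.0462
time_s: 6.35
tcp_pos: [0.5077, -0.4755, 0.2249]
tcp_rot: [[-0.001, 0.995, 0.098], [-0.003, 0.098, -0.995], [-1.0, -0.001, 0.003]]
force: [0.1, 1.0, 0.2]
opening: 0.0909
time_s: 6.98
tcp_pos: [0.5101, -0.4705, 0.2258]
tcp_rot: [[0.001, 0.557, 0.83], [-0.001, 0.83, -0.557], [-1.0, -0.0, 0.001]]
force: [0.6, -0.1, 0.2]
opening: 0.0918
time_s: 7.22
tcp_pos: [0.5099, -0.4705, 0.2257]
tcp_rot: [[0.001, 0.458, 0.889], [-0.0, 0.889, -0.458], [-1.0, 0.0, 0.001]]
force: [-0.5, 0.1, -1.6]
opening: 0.092
```

View pics/d1_v.png

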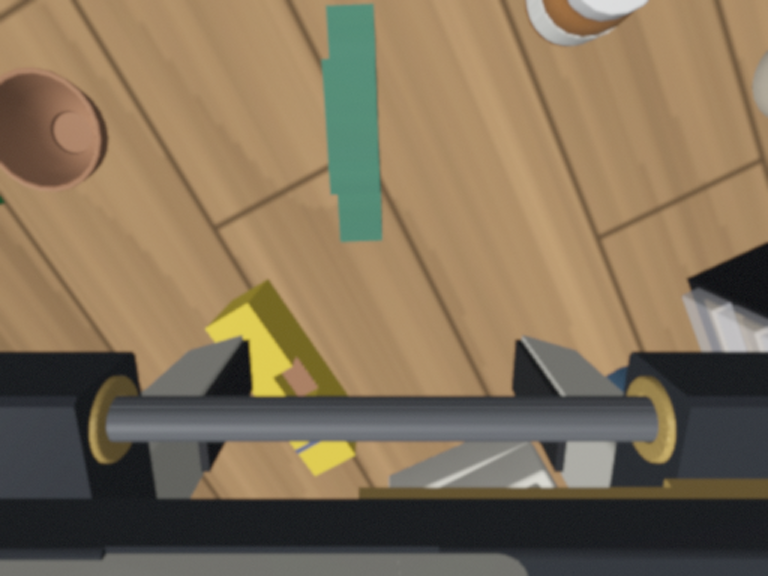

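```bash
python3 - <<'E'
from h import *
import pickle
C,st=pickle.load(open('pics/d1.pkl','rb'))
u=lambda *p:(np.array(p,float)+.5)/1.5-.5
S=ray(C,u((328,5),(374,4),(382,240),(341,241)),.064)
T=ray(C,u((323,60),(331,194)),.106)
print(S.round(4),T.round(4), S.mean(0))
far=(S[0]+S[1])/2;near=(S[2]+S[3])/2;d=(far-near)[:2];print(np.linalg.norm(d),np.degrees(np.arctan2(d[1],d[0])))
e=(T[0]-T[1])[:2];print(np.linalg.norm(e),np.degrees(np.arctan2(e[1],e[0])))
c=S.mean(0)[:2]
a=np.arctan2(e[1],e[0]);tm=T[:,:2].mean(0); n=np.array([np.sin(a),-np.cos(a)]); print('tab c',tm+.014*n, 'sh c',c)
st=env.state();print(st['tcp_rot'].T[1:,:2]@(c-st['tcp_pos'][:2])*1000, st['joint_pos'])
E
```

```text
[[ 0.5519 -0.3215  0.064 ]
 [ 0.576  -0.3333  0.064 ]
 [ 0.5163 -0.4591  0.064 ]
 [ 0.4919 -0.4473  0.064 ]] [[ 0.5362 -0.3535  0.106 ]
 [ 0.5066 -0.4157  0.106 ]] [ 0.53401567 -0.39029244  0.064     ]
0.1393586945700915 64.56282980957083
0.06887705074945129 64.52624414263381
tab c [ 0.53402128 -0.3906149 ] sh c [ 0.53401567 -0.39029244]
[ 82.28565257 -15.38189771] [ 50.21804444  33.12834243 -19.99836422  77.92336443  11.40030044
  70.8819227    2.1529617 ]
```

```bash
python3 -m handwheel '[[[0,42,-8],0],[[0,40,-7],-1.8],[[50,0,0],0],[[50,0,0],0],[[40,0,0],0]]'; python3 -m handwheel '[[[12,0,0],0],[[2,0,0],0]]'; python3 -m handwheel '[[[0,0,0],0],[[0,0,0],0],[[0,0,0],0],[[0,0,0],0],[[0,0,0],0]]' 255 40; python3 -m handwheel '[[[0,0,0],0],[[0,0,0],0]]'
```

```text
time_s: 7.9
tcp_pos: [0.5336, -0.3902, 0.084]
tcp_rot: [[-0.0, 0.431, 0.902], [-0.0, 0.902, -0.431], [-1.0, -0.0, -0.0]]
force: [-0.5, 0.5, 0.1]
opening: 0.0919
time_s: 8.15
tcp_pos: [0.5342, -0.3905, 0.072]
tcp_rot: [[0.0, 0.43, 0.903], [-0.0, 0.903, -0.43], [-1.0, 0.0, 0.0]]
force: [0.7, -0.3, 0.3]
opening: 0.0918
time_s: 8.78
tcp_pos: [0.5339, -0.3905, 0.0719]
tcp_rot: [[0.0, 0.429, 0.904], [-0.0, 0.904, -0.429], [-1.0, -0.0, 0.0]]
force: [-0.7, -0.4, 0.7]
opening: 0.0464
time_s: 9.02
tcp_pos: [0.5339, -0.3904, 0.0717]
tcp_rot: [[-0.0, 0.428, 0.904], [0.0, 0.904, -0.428], [-1.0, -0.0, -0.0]]
force: [2.0, -0.8, -1.9]
opening: 0.0281
```

```bash
python3 -m handwheel '[[[-30,0,0],0],[[-45,0,0],0],[[-40,0,0],0],[[0,0,0],-10.4],[[0,0,0],-10.5]]'; python3 -m handwheel '[[[0,40,-8],0],[[0,45,-8],0],[[0,45,-8],0],[[0,45,-8],0],[[0,45,-8],0]]'; python3 -m handwheel '[[[0,45,-8],0],[[0,40,-6],0],[[0,12,0],0],[[0,0,0],0],[[0,0,0],0]]'; python3 snap.py e1;  python3 - <<'E'
from h import *
cv2.imwrite('pics/e1t.png',cv2.resize(eyes.snapshot('top')[90:215,170:300,::-1],None,fx=4.5,fy=4.5,interpolation=cv2.INTER_CUBIC))
E
```

```text
time_s: 9.65
tcp_pos: [0.5339, -0.3904, 0.1872]
tcp_rot: [[0.0, 0.072, 0.997], [-0.001, 0.997, -0.072], [-1.0, -0.001, 0.0]]
force: [0.1, 0.6, -2.3]
opening: 0.0279
time_s: 10.28
tcp_pos: [0.5107, -0.1665, 0.1866]
tcp_rot: [[-0.0, 0.078, 0.997], [-0.0, 0.997, -0.078], [-1.0, -0.0, -0.0]]
force: [0.5, 0.4, -1.6]
opening: 0.0276
time_s: 10.9
tcp_pos: [0.5048, -0.0718, 0.1865]
tcp_rot: [[-0.0, 0.08, 0.997], [-0.001, 0.997, -0.08], [-1.0, -0.001, -0.0]]
force: [0.4, -0.1, -1.5]
opening: 0.028
```

View pics/e1_v.png

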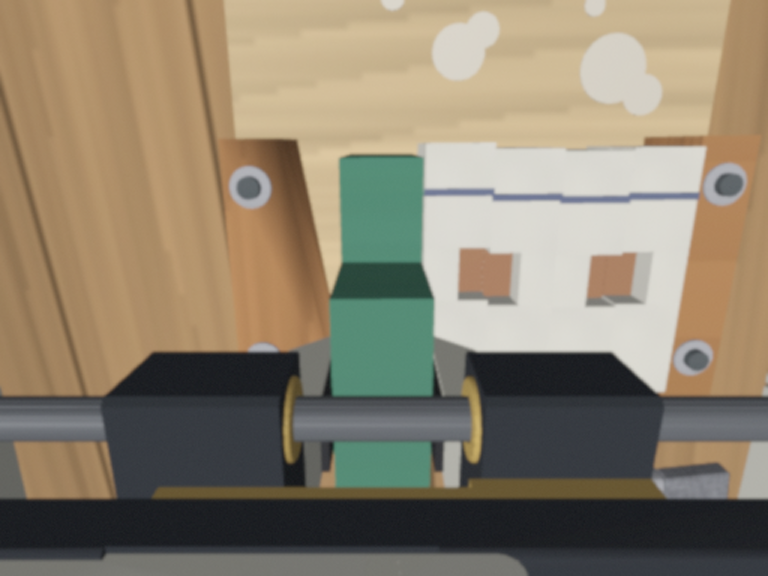

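View pics/e1t.png

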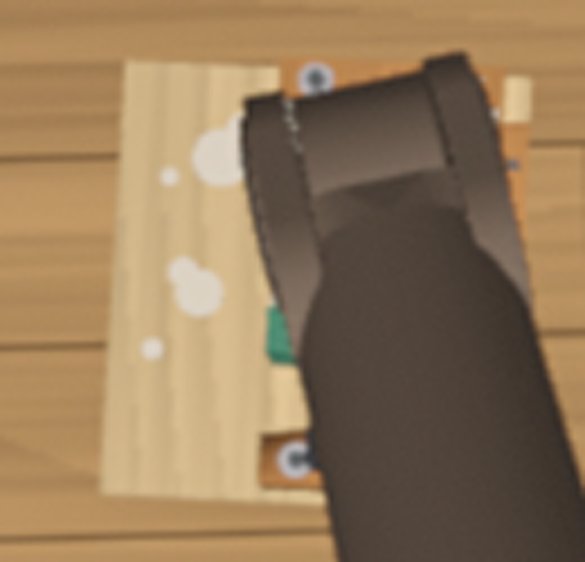

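```bash
cat >> h.py <<'E'
TH=np.radians(-4.4);T0=np.array([.5317,-.0726]);RF=np.array([[np.cos(TH),-np.sin(TH)],[np.sin(TH),np.cos(TH)]])
toF=lambda q:((np.atleast_2d(q)[:,:2]-T0)@RF*1000).round(1)
E
python3 - <<'E'
from h import *
import pickle
C,st=pickle.load(open('pics/e1.pkl','rb'))
u=lambda *p:(np.array(p,float)+.5)/1.5-.5
for n,p,z in [('shoulder',[(341,156),(422,156),(335,264)],.179),('half4 near',[(425,144),(425,192),(433,300)],.082),('end face of halves',[(500,148),(704,147)],.082),('stop face',[(297,140)],.078),('stop back',[(220,139)],.078),('screws',[(248,187),(725,184),(692,357)],.078),('endstop in',[(704,180),(667,385)],.078)]:
    print(n,toF(ray(C,u(*p),z)).tolist())
print(toF(st['tcp_pos']),np.degrees(np.arctan2(st['tcp_rot'][1,1],st['tcp_rot'][0,1])))
E
```

```text
shoulder [[-39.8, 69.2], [-13.3, 69.1], [-42.8, 33.0]]
half4 near [[-4.3, 72.5], [-3.8, 48.1], [1.9, -11.7]]
end face of halves [[34.4, 70.3], [139.3, 70.4]]
stop face [[-70.6, 74.8]]
stop back [[-110.7, 75.4]]
screws [[-98.1, 50.8], [156.4, 51.3], [156.0, -49.0]]
endstop in [[144.8, 53.4], [144.1, -67.2]]
[[-26.9  -1.3]] 85.41734782552435
```

```bash
python3 -m handwheel '[[[40,1,0],0],[[30,0,0],0],[[20,0,0],0],[[5,0,0],0],[[0,0,0],0]]'; python3 -m handwheel '[[[1.5,0,0],0],[[0,0,0],0]]'
```

```text
time_s: 11.62
tcp_pos: [0.5051, -0.0696, 0.0919]
tcp_rot: [[-0.0, 0.079, 0.997], [-0.0, 0.997, -0.079], [-1.0, -0.0, -0.0]]
force: [0.2, 0.6, -1.6]
opening: 0.0281
time_s: 11.88
tcp_pos: [0.5053, -0.0693, 0.0908]
tcp_rot: [[0.001, 0.078, 0.997], [-0.0, 0.997, -0.078], [-1.0, -0.0, 0.001]]
force: [-0.2, -0.4, -0.8]
opening: 0.0277
```

```bash
python3 -m handwheel '[[[1,0,0],0],[[0,0,0],0]]'; python3 -m handwheel '[[[0,0,4],0],[[0,0,3],0],[[0,0,0],0]]'; python3 -m handwheel '[[[0,0,1],0],[[0,0,1],0]]'
```

```text
time_s: 12.12
tcp_pos: [0.5051, -0.0692, 0.0895]
tcp_rot: [[0.001, 0.078, 0.997], [-0.0, 0.997, -0.078], [-1.0, -0.0, 0.001]]
force: [-0.5, -1.6, 1.8]
opening: 0.0278
time_s: 12.5
tcp_pos: [0.5116, -0.0696, 0.0896]
tcp_rot: [[-0.001, 0.078, 0.997], [-0.0, 0.997, -0.078], [-1.0, -0.0, -0.001]]
force: [-3.2, -0.3, 6.0]
opening: 0.0275
time_s: 12.75
tcp_pos: [0.5127, -0.0698, 0.0896]
tcp_rot: [[-0.002, 0.078, 0.997], [-0.001, 0.997, -0.078], [-1.0, -0.001, -0.002]]
force: [-4.4, 0.2, 8.1]
opening: 0.0278
```

```bash
python3 -m handwheel '[[[-0.3,0,1],0],[[0,0,0],0]]'; python3 -m handwheel '[[[0,0,1],0],[[0,0,0],0]]'; python3 snap.py f1
```

```text
time_s: 13.0
tcp_pos: [0.5142, -0.0698, 0.0896]
tcp_rot: [[-0.001, 0.077, 0.997], [-0.0, 0.997, -0.077], [-1.0, -0.0, -0.001]]
force: [-5.2, 0.6, 5.8]
opening: 0.0278
time_s: 13.25
tcp_pos: [0.5142, -0.0699, 0.0895]
tcp_rot: [[-0.003, 0.078, 0.997], [-0.0, 0.997, -0.078], [-1.0, -0.001, -0.003]]
force: [-9.5, 0.3, 9.4]
opening: 0.0279
```

View pics/f1_v.png

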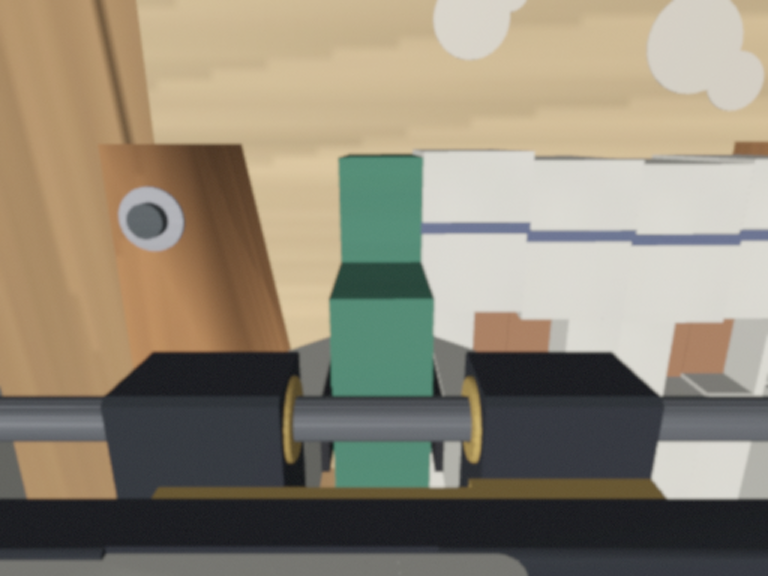

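```bash
python3 -m handwheel '[[[0,0,-0.5],0],[[0,0,0],0],[[0,0,0],0],[[0,0,0],0],[[0,0,0],0]]' 0; python3 -m handwheel '[[[0,0,0],0],[[-10,0,0],0],[[-45,0,0],0],[[-50,0,0],0],[[-32,0,0],0]]'; python3 snap.py f2; python3 -m handwheel '[[[0,48,-11],0],[[0,48,-11],0],[[0,48,-11],0],[[0,48,-11],0],[[0,48,-11],0]]'; python3 -m handwheel '[[[0,48,-11],0],[[0,48,-11],0],[[0,48,-11],0],[[0,45,-10],0],[[0,0,0],10.1]]'; python3 -m handwheel '[[[0,0,0],10.1],[[0,0,0],10.1],[[0,0,0],10.1],[[0,0,0],10.1],[[0,0,0],10.1]]'; python3 -m handwheel '[[[0,0,0],10.1],[[0,0,0],10.1],[[0,0,0],10.1],[[0,0,0],0],[[0,0,0],0]]'; python3 snap.py g1
```

```text
time_s: 13.92
tcp_pos: [0.5154, -0.07, 0.0895]
tcp_rot: [[0.0, 0.078, 0.997], [-0.0, 0.997, -0.078], [-1.0, -0.0, 0.0]]
force: [0.8, 0.4, -0.4]
opening: 0.0734
time_s: 14.55
tcp_pos: [0.516, -0.0696, 0.2297]
tcp_rot: [[0.003, 0.078, 0.997], [-0.0, 0.997, -0.078], [-1.0, 0.0, 0.003]]
force: [-0.2, -0.4, -0.4]
opening: 0.0916
time_s: 15.22
tcp_pos: [0.4788, 0.1751, 0.2271]
tcp_rot: [[0.001, 0.078, 0.997], [-0.0, 0.997, -0.078], [-1.0, 0.0, 0.001]]
force: [0.3, 0.5, -0.4]
opening: 0.0914
time_s: 15.85
tcp_pos: [0.4488, 0.3697, 0.2269]
tcp_rot: [[-0.001, 0.249, 0.969], [0.003, 0.969, -0.249], [-1.0, 0.002, -0.002]]
force: [0.2, -0.4, 0.2]
opening: 0.0919
time_s: 16.48
tcp_pos: [0.4509, 0.3654, 0.2269]
tcp_rot: [[0.0, 0.909, 0.416], [0.0, 0.416, -0.909], [-1.0, 0.0, -0.0]]
force: [-0.1, -0.6, 0.8]
opening: 0.0918
time_s: 17.1
tcp_pos: [0.4509, 0.3655, 0.2267]
tcp_rot: [[0.0, 0.996, -0.089], [0.0, -0.089, -0.996], [-1.0, 0.0, -0.0]]
force: [0.4, -0.7, -0.2]
opening: 0.0916
```

View pics/f2_v.png

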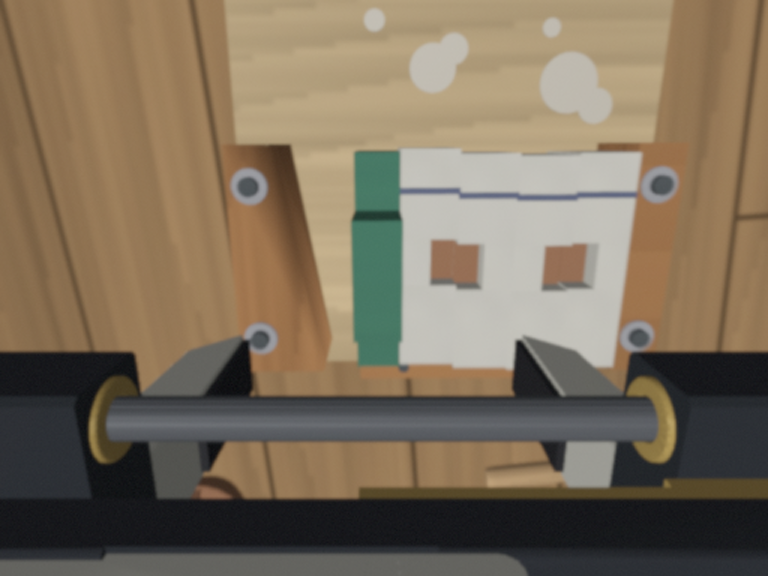

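View pics/g1_v.png

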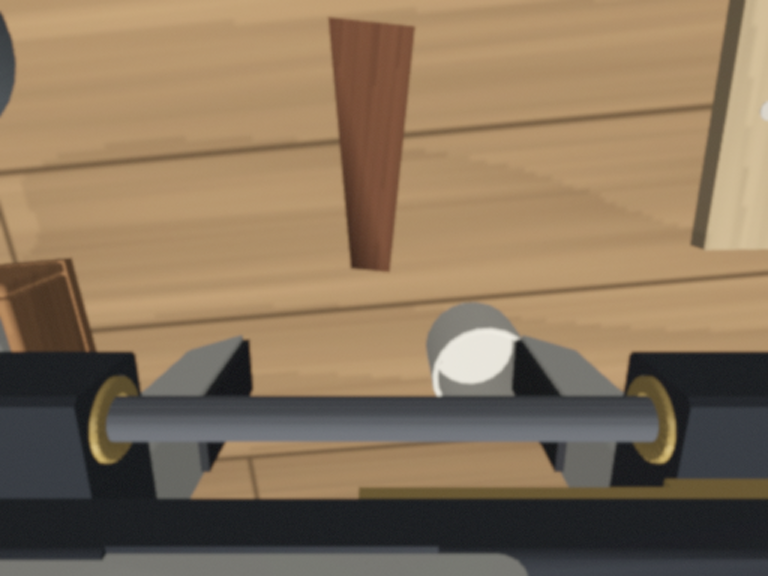

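```bash
python3 - <<'E'
from h import *
import pickle
u=lambda *p:(np.array(p,float)+.5)/1.5-.5
C,st=pickle.load(open('pics/f2.pkl','rb'))
print('board sh',toF(ray(C,u((355,152),(401,151),(358,366),(400,366)),.082)).tolist(),'halves',toF(ray(C,u((401,150),(641,152),(400,366),(614,367)),.082)).tolist())
print('stop tip',toF(ray(C,u((291,147),(332,335),(327,372),(228,146)),.078)).tolist(), 'foot',toF(ray(C,u((291,147),(332,335)),.018)).tolist())
C,st=pickle.load(open('pics/g1.pkl','rb'))
P=ray(C,u((330,18),(414,27),(389,271),(351,268)),.044)[:,:2]; print(P.round(4))
print([np.linalg.norm(P[i]-P[(i+1)%4]).round(4) for i in range(4)])
# wedge model: x,y corners
m=np.array([[-80,-34],[-80,20.7],[80,20.7],[80,-7.3]])/1000
th,t,e=rigid2(m,P);print(np.degrees(th),t.round(4),(e*1000).round(1))
R=np.array([[np.cos(th),-np.sin(th)],[np.sin(th),np.cos(th)]])
# grasp at wedge x=-58: mid of faces
x=-.058; yc=(.0207+ (.0207-(.0413-x/6)))/2; print('yc',yc)
g=t+R@np.array([x,yc]);st=env.state()
print('grasp',g, st['tcp_rot'].T[1:,:2]@(g-st['tcp_pos'][:2])*1000, 'tool y yaw now',np.degrees(np.arctan2(st['tcp_rot'][1,1],st['tcp_rot'][0,1])),'want',np.degrees(th)+180+4.73, np.degrees(th)+180-4.73)
E
```

```text
board sh [[-31.3, 71.0], [-3.7, 71.5], [-31.7, -69.5], [-3.1, -69.6]] halves [[-3.7, 72.1], [140.8, 70.7], [-3.1, -69.6], [142.8, -70.8]]
stop tip [[-70.3, 73.9], [-49.1, -48.5], [-53.4, -75.9], [-108.4, 74.6]] foot [[-80.8, 73.5], [-55.5, -72.7]]
[[0.6032 0.3841]
 [0.5934 0.3322]
 [0.4374 0.3615]
 [0.4421 0.3883]]
[np.float64(0.0528), np.float64(0.1587), np.float64(0.0273), np.float64(0.1612)]
169.21662661056175 [0.5191 0.3665] [1.2 1.  0.9 0.4]
yc -0.004783333333333337
grasp [0.57692824 0.36038525] [125.84444444  -6.37901159] tool y yaw now -5.175648125419336 want 353.9466266105618 344.48662661056176
```

```bash
python3 -m handwheel '[[[0,42,-2],0],[[0,42,-2],0],[[0,42,-2],0.8],[[50,0,0],0],[[50,0,0],0]]'; python3 -m handwheel '[[[50,0,0],0],[[40,0,0],0],[[20,0,0],0],[[7,0,0],0],[[0,0,0],0]]'; python3 -m handwheel '[[[0,0,0],0],[[0,0,0],0],[[0,0,0],0],[[0,0,0],0],[[0,0,0],0]]' 255 40; python3 snap.py g2
```

```text
time_s: 17.77
tcp_pos: [0.578, 0.3594, 0.1255]
tcp_rot: [[0.001, 0.994, -0.106], [0.001, -0.106, -0.994], [-1.0, 0.001, -0.001]]
force: [-0.2, 0.3, -0.7]
opening: 0.0917
time_s: 18.4
tcp_pos: [0.5777, 0.36, 0.0104]
tcp_rot: [[0.001, 0.994, -0.107], [0.001, -0.107, -0.994], [-1.0, 0.001, -0.001]]
force: [0.1, 0.4, 0.2]
opening: 0.0919
time_s: 19.02
tcp_pos: [0.5772, 0.3596, 0.0097]
tcp_rot: [[0.0, 0.994, -0.108], [0.0, -0.108, -0.994], [-1.0, 0.0, -0.0]]
force: [-0.7, 0.4, 1.6]
opening: 0.0514
```

View pics/g2_v.png

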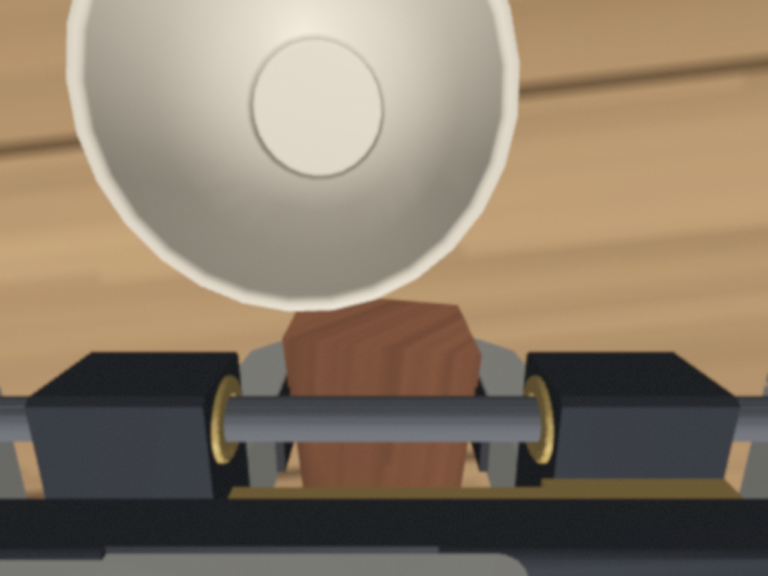

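```bash
python3 -m handwheel '[[[0,0,0],0],[[0,0,0],0],[[-2,0,0],0],[[0,-15,0],0],[[0,-25,0],0]]'; python3 -m handwheel '[[[-45,0,0],0],[[-45,0,0],0],[[-40,0,0],0],[[0,-5,43],0],[[0,-5,43],0]]'; python3 -m handwheel '[[[0,-5,43],0],[[0,-5,43],0],[[0,-5,43],0],[[0,-4,42],0],[[0,0,0],-9.6]]';  python3 -m handwheel '[[[0,0,0],-9.6],[[0,0,0],-9.6],[[0,0,0],-9.6],[[0,0,0],-9.6],[[0,0,0],-9.6]]';  python3 -m handwheel '[[[0,0,0],-9.6],[[0,0,0],-9.6],[[0,0,0],-9.7],[[0,0,0],-9.7],[[0,0,0],0]]'; python3 snap.py i1
python3 - <<'E'
from h import *
cv2.imwrite('pics/i1t.png',cv2.resize(eyes.snapshot('top')[60:240,90:310,::-1],None,fx=3.2,fy=3.2,interpolation=cv2.INTER_CUBIC))
s=env.state();print(toF(s['tcp_pos']),np.degrees(np.arctan2(s['tcp_rot'][1,1],s['tcp_rot'][0,1])),s['joint_pos'].round(1))
E
```

```text
time_s: 19.7
tcp_pos: [0.5364, 0.3635, 0.0111]
tcp_rot: [[-0.0, 0.994, -0.109], [-0.0, -0.109, -0.994], [-1.0, -0.0, 0.0]]
force: [0.2, 0.8, -2.3]
opening: 0.0515
time_s: 20.32
tcp_pos: [0.5166, 0.279, 0.1416]
tcp_rot: [[0.0, 0.994, -0.106], [0.0, -0.106, -0.994], [-1.0, 0.0, -0.0]]
force: [0.9, -0.3, -1.6]
opening: 0.0516
time_s: 20.95
tcp_pos: [0.4788, 0.1078, 0.1411]
tcp_rot: [[-0.002, 0.998, 0.059], [-0.003, 0.059, -0.998], [-1.0, -0.002, 0.003]]
force: [0.5, 1.1, -1.0]
opening: 0.0516
time_s: 21.58
tcp_pos: [0.4795, 0.1118, 0.1412]
tcp_rot: [[-0.001, 0.618, 0.786], [-0.0, 0.786, -0.618], [-1.0, -0.001, -0.0]]
force: [-0.6, -0.5, -2.0]
opening: 0.0513
time_s: 22.2
tcp_pos: [0.4797, 0.1116, 0.1412]
tcp_rot: [[-0.001, -0.0, 1.0], [-0.0, 1.0, 0.0], [-1.0, -0.0, -0.001]]
force: [-0.1, -0.5, -1.8]
opening: 0.0517
[[-65.5 179.7]] 89.82474046222417 [ 10.9  23.3 -39.  111.9  18.6  51.2 -37.9]
```

View pics/i1t.png

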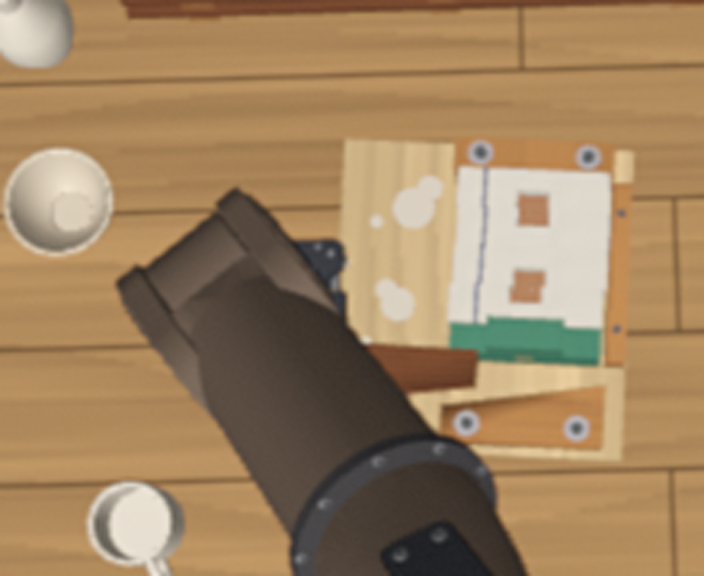

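View pics/i1_v.png

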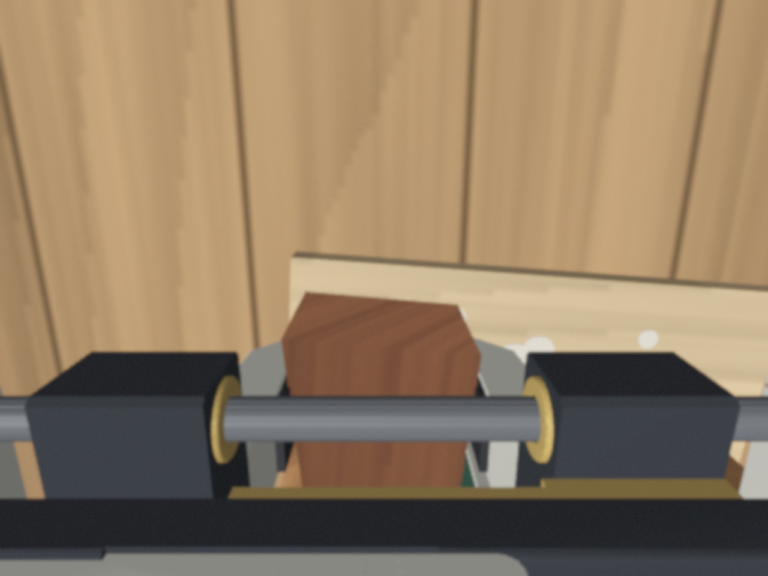

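```bash
python3 - <<'E'
from h import *
C=cam('top');u=lambda *p:(np.array(p,float)+.5)/3.2-.5+np.array([90,60])
print(toF(ray(C,u((478,350),(477,387),(370,345)),.1755)))
print('board sh',toF(ray(C,u((451,346),(599,363)),.082)))
E
```

```text
[[-43.5  38.6]
 [-75.   37.8]
 [-43.7 130.3]]
board sh [[-27.8  67.6]
 [-36.7 -67.8]]
```

```bash
python3 -m handwheel '[[[40,0,3],0],[[40,0,0],0],[[25,0,0],0],[[6,0,0],0],[[0,0,0],0]]'; python3 -m handwheel '[[[1.5,0,0],0],[[0,0,0],0]]'
```

```text
time_s: 22.92
tcp_pos: [0.4839, 0.1117, 0.0309]
tcp_rot: [[0.0, 0.0, 1.0], [-0.0, 1.0, -0.0], [-1.0, -0.0, 0.0]]
force: [0.4, -0.4, -1.0]
opening: 0.0513
time_s: 23.18
tcp_pos: [0.4844, 0.1115, 0.0298]
tcp_rot: [[0.001, 0.0, 1.0], [0.0, 1.0, -0.0], [-1.0, 0.0, 0.001]]
force: [-0.9, -0.0, -2.6]
opening: 0.0515
```

```bash
python3 -m handwheel '[[[1.5,0,0],0],[[0,-15,-0.9],0],[[0,-15,-0.9],0],[[0,0,0],0]]'; python3 -m handwheel '[[[0,-12,-0.5],0],[[0,0,0],0]]';  python3 -m handwheel '[[[0,-12,-0.5],0],[[0,0,0],0]]'; python3 snap.py j1
python3 - <<'E'
from h import *
cv2.imwrite('pics/j1t.png',cv2.resize(eyes.snapshot('top')[80:220,170:300,::-1],None,fx=4,fy=4,interpolation=cv2.INTER_CUBIC))
s=env.state();print(toF(s['tcp_pos']),s['force'])
E
```

```text
time_s: 23.68
tcp_pos: [0.4821, 0.079, 0.0276]
tcp_rot: [[-0.0, 0.002, 1.0], [-0.001, 1.0, -0.002], [-1.0, -0.001, -0.0]]
force: [-0.2, -1.2, 0.2]
opening: 0.0515
time_s: 23.92
tcp_pos: [0.4816, 0.0678, 0.0276]
tcp_rot: [[-0.0, 0.001, 1.0], [-0.001, 1.0, -0.001], [-1.0, -0.001, -0.0]]
force: [-0.2, -1.9, 3.4]
opening: 0.0516
time_s: 24.18
tcp_pos: [0.4812, 0.0559, 0.0276]
tcp_rot: [[-0.0, 0.001, 1.0], [-0.001, 1.0, -0.001], [-1.0, -0.001, -0.0]]
force: [-0.6, -3.0, 3.8]
opening: 0.0514
[[-60.3 124.6]] [-0.02642833 -3.29107139  3.39757382]
```

View pics/j1t.png

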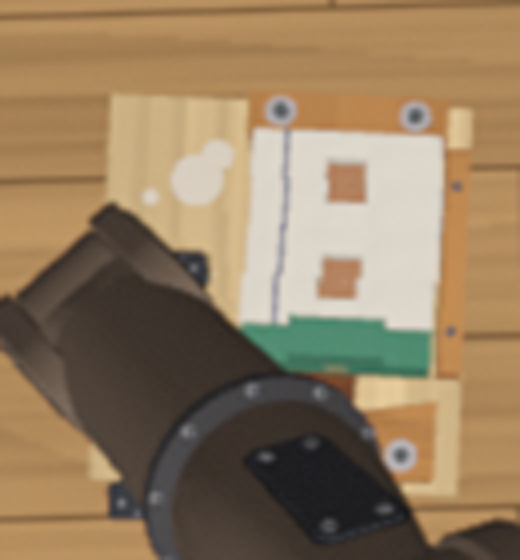

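```bash
python3 -m handwheel '[[[0,-10,-0.4],0],[[0,0,0],0]]';  python3 -m handwheel '[[[0,-7,-0.3],0],[[0,0,0],0]]'; python3 -m handwheel '[[[0,0,0],0],[[0,0,0],0],[[0,0,0],0],[[0,0,0],0],[[0,0,0],0]]' 0;  python3 -m handwheel '[[[0,0,0],0],[[-5,0,0],0]]'; python3 snap.py k1; python3 -m handwheel '[[[-40,0,0],0],[[-50,0,0],0],[[0,50,0],0],[[0,0,0],0]]' 255; python3 snap.py k2
```

```text
time_s: 24.52
tcp_pos: [0.4809, 0.0466, 0.0276]
tcp_rot: [[0.0, -0.0, 1.0], [-0.0, 1.0, 0.0], [-1.0, -0.0, 0.0]]
force: [0.7, -2.3, 3.2]
opening: 0.0517
time_s: 24.78
tcp_pos: [0.4811, 0.04, 0.0276]
tcp_rot: [[0.001, -0.0, 1.0], [-0.0, 1.0, 0.0], [-1.0, -0.0, 0.001]]
force: [3.3, -1.6, -1.4]
opening: 0.0518
time_s: 25.4
tcp_pos: [0.4803, 0.0405, 0.0275]
tcp_rot: [[-0.0, -0.001, 1.0], [-0.0, 1.0, 0.001], [-1.0, -0.0, -0.0]]
force: [-0.2, -0.2, 0.9]
opening: 0.0914
time_s: 25.65
tcp_pos: [0.4801, 0.0404, 0.0325]
tcp_rot: [[-0.001, -0.001, 1.0], [-0.0, 1.0, 0.001], [-1.0, -0.0, -0.001]]
force: [0.5, 0.0, 0.7]
opening: 0.0917
time_s: 26.2
tcp_pos: [0.4807, 0.0943, 0.1239]
tcp_rot: [[0.003, -0.005, 1.0], [0.002, 1.0, 0.005], [-1.0, 0.002, 0.003]]
force: [-0.1, 0.1, 0.5]
opening: 0.0566
```

View pics/k2_v.png

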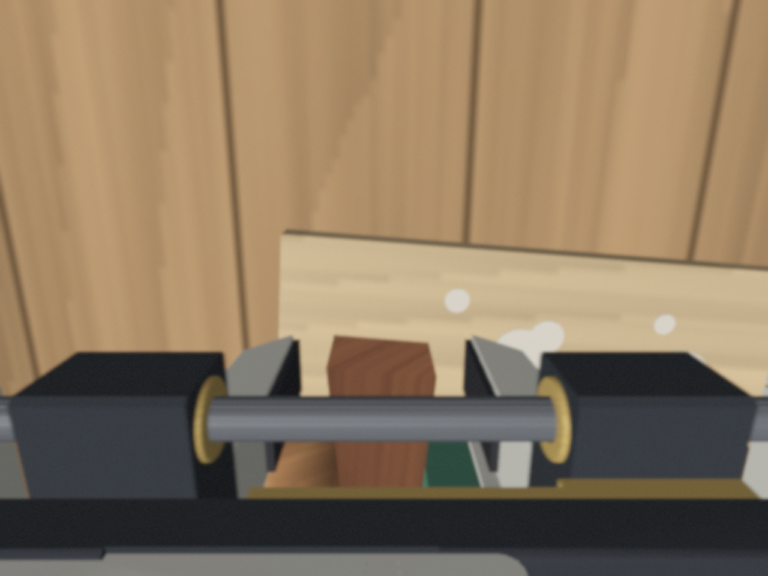

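```bash
python3 -m handwheel '[[[0,45,3],0],[[0,48,2],4.3],[[45,0,0],0],[[35,0,0],0],[[10,0,0],0]]'; python3 -m handwheel '[[[2,0,0],0],[[0,0,0],0]]'; python3 snap.py l1; python3 - <<'E'
from h import *
s=env.state();print(toF(s['tcp_pos']),s['force'].round(1),s['opening'])
E
```

```text
time_s: 26.88
tcp_pos: [0.4839, 0.1819, 0.0304]
tcp_rot: [[-0.004, 0.075, 0.997], [-0.002, 0.997, -0.075], [-1.0, -0.002, -0.004]]
force: [0.0, -0.9, -0.2]
opening: 0.0028
time_s: 27.12
tcp_pos: [0.4861, 0.1835, 0.0315]
tcp_rot: [[0.001, 0.075, 0.997], [0.0, 0.997, -0.075], [-1.0, 0.001, 0.001]]
force: [-0.2, -1.5, 0.6]
opening: 0.0005
[[-65.  251.9]] [ 0.2  0.1 -0.4] 0.000596322379484894
```

View pics/l1_v.png

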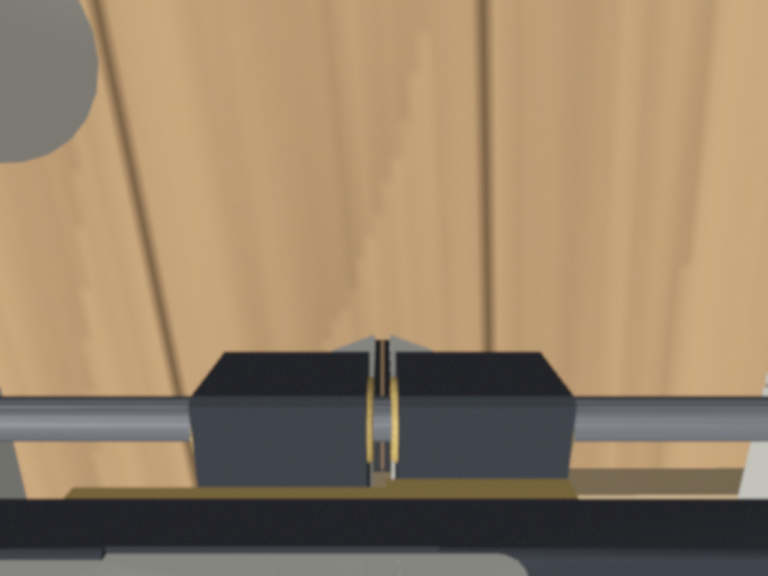

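```bash
python3 -m handwheel '[[[0,-40,4],0],[[0,-35,3],0],[[0,-25,0],0],[[0,-8,0],0],[[0,0,0],0]]'; python3 -m handwheel '[[[0,-5,0],0],[[0,-5,0],0]]'; python3 -m handwheel '[[[0,-4,0],0]]'; python3 -m handwheel '[[[0,-4,0],0]]'; python3 - <<'E'
from h import *
s=env.state();print(toF(s['tcp_pos']),s['force'].round(1))
E
```

```text
time_s: 27.8
tcp_pos: [0.4848, 0.0754, 0.0311]
tcp_rot: [[0.001, 0.075, 0.997], [0.0, 0.997, -0.075], [-1.0, 0.0, 0.001]]
force: [0.1, 1.5, 0.1]
opening: 0.0005
time_s: 28.05
tcp_pos: [0.4838, 0.0664, 0.0307]
tcp_rot: [[0.001, 0.073, 0.997], [0.001, 0.997, -0.073], [-1.0, 0.001, 0.001]]
force: [-0.5, 1.9, 0.4]
opening: 0.0001
time_s: 28.18
tcp_pos: [0.4836, 0.0618, 0.0307]
tcp_rot: [[0.001, 0.074, 0.997], [0.001, 0.997, -0.074], [-1.0, 0.001, 0.001]]
force: [1.9, 1.5, -0.5]
opening: 0.0003
time_s: 28.3
tcp_pos: [0.4834, 0.0575, 0.0306]
tcp_rot: [[0.001, 0.074, 0.997], [0.001, 0.997, -0.074], [-1.0, 0.001, 0.001]]
force: [1.1, 2.3, 0.1]
opening: 0.0006
[[-58.2 126. ]] [1.1 2.3 0.1]
```

```bash
for i in 1; do python3 -m handwheel '[[[0,-2,0],0]]'; done; python3 -m handwheel '[[[0,-2,0],0]]'; python3 -m handwheel '[[[0,-1.5,0],0]]'; python3 -m handwheel '[[[0,-1.5,0],0]]'
```

```text
time_s: 28.42
tcp_pos: [0.4833, 0.0554, 0.0306]
tcp_rot: [[0.001, 0.075, 0.997], [0.001, 0.997, -0.075], [-1.0, 0.001, 0.001]]
force: [2.4, 3.9, -0.1]
opening: 0.0005
time_s: 28.55
tcp_pos: [0.4831, 0.0537, 0.0307]
tcp_rot: [[0.001, 0.074, 0.997], [0.001, 0.997, -0.074], [-1.0, 0.001, 0.001]]
force: [2.3, 9.6, -1.3]
opening: 0.0006
time_s: 28.68
tcp_pos: [0.4831, 0.0537, 0.0308]
tcp_rot: [[0.001, 0.073, 0.997], [0.003, 0.997, -0.073], [-1.0, 0.003, 0.001]]
force: [2.8, 10.2, -1.1]
opening: 0.0002
time_s: 28.8
tcp_pos: [0.4832, 0.0536, 0.0309]
tcp_rot: [[0.002, 0.072, 0.997], [0.004, 0.997, -0.072], [-1.0, 0.005, 0.002]]
force: [1.7, 15.4, -2.7]
opening: 0.0005
```

```bash
python3 -m handwheel '[[[0,-1.5,0],0]]'; python3 -m handwheel '[[[0,-1.5,0],0],[[0,0,0],0]]'; python3 -m handwheel '[[[0,0,0],0],[[0,0,0],0]]'; python3 - <<'E'
from h import *
s=env.state();print(toF(s['tcp_pos']),s['force'].round(1))
E
```

```text
time_s: 28.92
tcp_pos: [0.4831, 0.0535, 0.031]
tcp_rot: [[0.003, 0.071, 0.997], [0.006, 0.997, -0.071], [-1.0, 0.006, 0.002]]
force: [1.2, 17.9, -3.5]
opening: 0.0007
time_s: 29.18
tcp_pos: [0.4831, 0.0534, 0.031]
tcp_rot: [[0.003, 0.069, 0.998], [0.008, 0.998, -0.069], [-1.0, 0.008, 0.003]]
force: [2.1, 20.4, -5.1]
opening: 0.0003
time_s: 29.42
tcp_pos: [0.4831, 0.0534, 0.0311]
tcp_rot: [[0.003, 0.069, 0.998], [0.008, 0.998, -0.069], [-1.0, 0.008, 0.003]]
force: [2.7, 20.0, -4.3]
opening: 0.0004
[[-58.1 121.9]] [ 2.7 20.  -4.3]
```

```bash
python3 -m handwheel '[[[0,-1.5,0],0],[[0,0,0],0],[[0,0,0],0]]'; python3 -m handwheel '[[[0,4,0],0],[[0,6,0],0],[[0,15,0],0],[[0,30,0],0],[[-30,40,0],0]]'; python3 -m handwheel '[[[-50,40,0],0],[[-50,40,0],0],[[-50,40,0],0],[[0,40,0],0],[[0,0,0],0]]'; python3 - <<'E'
from h import *
t=eyes.snapshot('top');s=eyes.snapshot('scene')
cv2.imwrite('pics/m_top.png',t[:,:,::-1])
cv2.imwrite('pics/m1.png',cv2.resize(t[80:220,150:300,::-1],None,fx=4.2,fy=4.2,interpolation=cv2.INTER_CUBIC))
cv2.imwrite('pics/m2.png',cv2.resize(s[150:270,150:310,::-1],None,fx=4.5,fy=4.5,interpolation=cv2.INTER_CUBIC))
E
```

```text
time_s: 29.8
tcp_pos: [0.4831, 0.0534, 0.0311]
tcp_rot: [[0.004, 0.068, 0.998], [0.01, 0.998, -0.068], [-1.0, 0.01, 0.003]]
force: [1.3, 24.8, -6.1]
opening: 0.0003
time_s: 30.42
tcp_pos: [0.4876, 0.1399, 0.0591]
tcp_rot: [[-0.004, 0.076, 0.997], [-0.003, 0.997, -0.077], [-1.0, -0.003, -0.004]]
force: [1.7, 0.4, -0.0]
opening: 0.0002
time_s: 31.05
tcp_pos: [0.4995, 0.301, 0.2074]
tcp_rot: [[-0.0, 0.07, 0.998], [0.002, 0.998, -0.07], [-1.0, 0.002, -0.0]]
force: [-0.2, 0.1, -0.4]
opening: 0.0005
```

View pics/m1.png

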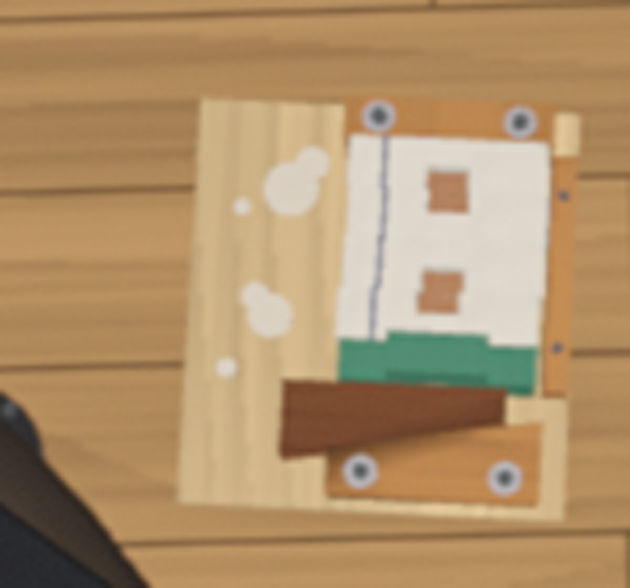

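View pics/m2.png

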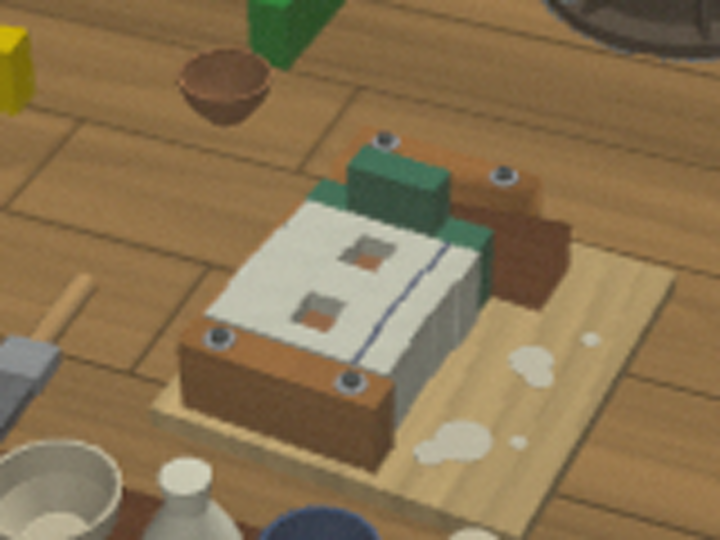

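View pics/m_top.png

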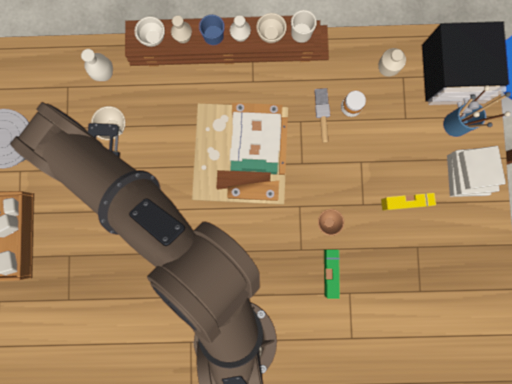

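```bash
python3 - <<'E'
from h import *
C=cam('top');u=lambda *p:(np.array(p,float)+.5)/4.2-.5+np.array([150,80])
print(toF(ray(C,u((284,380),(282,458),(504,424),(505,391)),.062)).tolist())
print(toF(ray(C,u((340,381),(535,395),(350,134),(548,143),(538,346),(341,338)),.082)).tolist())
E
```

```text
[[-33.9, 108.1], [-89.1, 106.2], [-57.3, -48.4], [-33.9, -48.0]]
[[-35.3, 67.3], [-38.4, -68.4], [140.0, 70.0], [140.3, -69.3], [-4.0, -68.9], [-5.2, 68.3]]
```

```bash
python3 - <<'E'
from workcell import env
print(env.hand_in())
E
```

```text
the job is handed in; nothing more can be done
None
```

The row is clamped and the job was handed in at about 31 s of the 72 s allowed; the hand-in gave no verdict.

**What I did:**
- I pushed the four halves closed with the shut fingers, low on the last half.
- I gripped the green board by its tab, stood it in the frame and pressed it against the plaster.
- I slid the wedge in thin end first, released it, and pushed its thick end until it stopped dead. I kept pushing up to about 25 N, with no further movement from about 10 N on, then backed the arm clear.

**Last checks (top and scene pictures after letting go):**

| Item | Measured, frame mm | Target, frame mm |
|---|---|---|
| Row | x -4 to -5 through 140 | -4 through 140 |
| Board near face | x about -31.5 (close-up before the wedge) | x -32 |
| Wedge centre | x about -54, y about 29 | x -53, y 30 |

- **Orientation:** the plaster and board look upright, with the wedge's square face along the board.
- **Disagreement:** the top camera's final reading put the board's lower edge at x -35 to -38. I put that down to that camera's coarseness and viewing angle, not to the board having moved.
- **Bystanders:** the pinch pot, jar and brush look unmoved. The bowl was partly behind the arm in the last picture and the mug entirely hidden. I felt no contact with either, though the wedge started right beside the bowl.
- **Not checked:** I did not push the wedge again after letting go, so that it stays tight rests on the last pictures.

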